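# Gather the kiln props in the tote's low corner

### The job

Pick up the white tote of loose kiln props by its wooden bar, bring it over the round plaster bat and tilt it until all four props have slid together into the corner with the cut-down walls. Finish while still holding it, tilted and still, with that corner over the bat a few centimetres above it, so that a potter can pick the props out; nothing but the gripper may carry the tote. Leave the glaze jar, the plaster mould and the brush where they are.

Things in the scene. Friction and masses are not known exactly. Their poses are not given: they have to be found in the camera images.
- tote: loose open tote, smooth white plastic, 200 (its x) by 140 (y) mm, walls 50 mm high, walls and floor 4 mm thick, 0.34 to 0.5 kg, on the table to the left or right, turned up to 0.7 rad, its -x end towards the robot. Origin at the centre of its underside, z up. Walls cut down to 26 mm for 55 mm either way from its (-x, +y) corner. Carrying bar over its middle. Slippery: mu about 0.2
- tote_handle (a point): middle of the tote's wooden carrying bar, 104 mm above its underside, over its centre; the bar runs along its x from end wall to end wall, 200 mm long, 14 mm wide (y), 22 mm tall, free underneath; grip it firmly; axes as the tote's
- tote_corner (a point): inner corner, on the tote's floor, where the walls are cut down: (-96, +66, +4) mm in the tote's frame; axes as the tote's. Props start to slide at about 13 degrees of tilt, but along the walls into the corner they need some 30 degrees, straight between both walls
- prop1: a loose round kiln prop, plain terracotta, 20 mm across and 14 mm tall, 15 g, lying in the tote at the start; origin at the centre of its underside
- prop2: a loose square kiln prop, plain terracotta, 18 x 18 x 14 mm, 15 g, lying in the tote at the start; origin at the centre of its underside
- prop3: a loose round kiln prop, plain terracotta, 20 mm across and 14 mm tall, 15 g, lying in the tote at the start; origin at the centre of its underside
- prop4: a loose square kiln prop, plain terracotta, 18 x 18 x 14 mm, 15 g, lying in the tote at the start; origin at the centre of its underside
- bat: fixed round bat of white plaster on the table, 180 mm across, 22 mm thick, lying on the other side from the tote; origin at the centre of its underside
- glaze_jar: bystander: glaze jar with a white lid, 84 mm across, 120 mm tall, at the far left of the work; origin at the centre of its underside
- mould: bystander: plaster mould block with a bumpy top, 90 x 150 x about 59 mm, beyond the work; origin at the centre of its underside
- brush: bystander: brush 150 mm long lying flat at the far right of the work, along its x; origin under its middle
There are look-alikes about, which are no part of the job. Of the things shaped like the tote, the white one is meant. Leave any turquoise look-alike of the bat alone.

How it is judged:
At the end, for the whole second after the job is handed in: The fingers hold the tote still, tilted 0.3 to 1.1 rad; its cut-down corner is over the bat (within 90 mm of its centre) and 30 to 140 mm above the table; every prop's origin is within 75 mm of that inner corner, at rest; the tote touches neither bat nor bystanders (contact force between the fingers and tote above 2 N and angle between tote's own z axis and vertical between 0.3 and 1.1 rad and horizontal distance between tote_corner and bat below 0.09 m and height (world z) of tote_corner between 0.03 and 0.14 m and distance between each of prop1, prop2, prop3, prop4 and tote_corner below 0.075 m and linear speed of each of prop1, prop2, prop3, prop4, tote below 0.03 m/s and contact force between tote and bat below 0.2 N and contact force between tote and glaze_jar below 0.2 N and contact force between tote and mould below 0.2 N and contact force between tote and brush below 0.2 N); the arm keeps its last pose, push and grip.
It fails at once if the glaze jar is moved by more than 30 mm (distance of glaze_jar from where it was at the start of the episode above 0.03 m).
It fails at once if the mould is moved by more than 30 mm (distance of mould from where it was at the start of the episode above 0.03 m).
It fails at once if the brush is moved by more than 30 mm (distance of brush from where it was at the start of the episode above 0.03 m).
It also fails if it takes over 42 s, if anything falls off the work surface, if the arm or the gripper's body presses on something with over 40 N, if the wrist force passes 120 N, or if a joint passes its speed limit or range.

### The arm

A 6-joint arm with a two-finger parallel gripper is mounted at the origin on the work surface. World frame = base frame: x ahead of the robot, y to its left, z up, the work surface at z = 0. Lengths are in m, angles in rad, forces in N, time in s.
With the tool pointing down it reaches from about 0.3 to 0.875 m from the base axis. Payload 6.4 kg.
Tool frame: the origin (TCP) lies midway between the tips of the shut fingers; the grasp point (between the pads) lies 19 mm behind it (ctrl.pinch_z is the distance from the TCP to the grasp point, in m); z points along the fingers, y is the line along which they close (so a half turn about z gives the same grasp; the last joint's range is limited). The gripper opens to 85 mm and grips with 20 to 120 N. Pads are 22 mm wide; open, the fingers measure 114 mm over their backs; the gripper's body (76 mm by 85 mm) begins 54 mm behind the grasp point. The pads swing forward as they close: fully open they stand 13 mm farther back than shut.
Start: joints at [1.058, 0.181, 1.607, -0, 1.354, -0.206], TCP at [0.174, 0.548, 0.231] pointing down, gripper open.
Joint ranges: [-2.99, 2.99], [-0.89, 2.07], [0.3, 2.58], [-1.14, 4.28], [0, 2.63], [-3.12, 3.12]. Speed limits (rad/s): [2.57, 2.57, 3.01, 3.14, 3.14, 3.14].

### API

Orientations are given as a unit quaternion [w, x, y, z].
In Python, from bench import ctrl gives the robot as it stands.
- The arm moves only by the tool apply_moves, never from a script. Its argument "moves" is a list of rows, each an object with "jaw": the opening, from 0 (shut) to 1 (fully open); "offset": the shift along the tool's x, y, z in mm, a list of three; "rot": the turn, a rotation vector about the tool's x, y, z in degrees, a list of three. In form: [{"jaw": jaw, "offset": [dx, dy, dz], "rot": [ax, ay, az]}, ...]. A call has exactly 5 rows; each row shifts and turns the commanded pose from where the row before left it, along the tool's axes as they then stand; what a row does not reach is not made up. A row lasts 1/8 s, in which the tool goes at most 62.5 mm and 10.7 degrees, less where a joint would pass 70% of its speed; a pose out of reach is approached as far as the arm can. A call is refused whole if a number of a shift passes 62.5 or a number of a turn 10.7, either way. A call with a gripper value outside its range is refused whole. The fingers move at their own pace and stop on an object; the grip force is fixed at half the most. Time passes only in rows, so rows that do not move let the fingers close, or fill a call up. It gives the time, the measured TCP pose, the force, the opening and the grip force at its end, in the units of the state.
- ctrl.get_obs(): the state, without advancing time (a new reading comes with each control period).
- ctrl.camera(name): name is "scene" or "top"; returns (picture, depth): 384x512x3 uint8, red, green, blue; 384x512 float32, m along the optical axis (not along the pixel's ray), 0 where there is no reading.
- ctrl.camera_params(name): a dict with "K" (3x3 intrinsics, pixels), "dist" ([k1, k2, p1, p2, k3] as OpenCV has them; the pictures are not rectified), "cam_to_world" (4x4, takes a point from camera to world coordinates). Camera axes: x right, y down, z forward; pixel columns grow to the right and rows downward; lengths in m; the calibration is good to about 2 mm. A picture is of the moment at which its call begins. camera_params takes no time and is no camera call.
- ctrl.hand_in(): hands the job in; it is judged then, once.
Trained networks look in the newest picture that a camera, given by its name, has taken for a name from the list of things; names that differ only in an ending like _2 or _b are one class to them, and where a whole thing is asked for, a point or a joint stands for the part that bears it (a point fixed in the world has none). Each returns a list of dicts, best first, with "score" (0 to 1); they miss things now and then, are a little off and sometimes report something else, mostly with a low value. They report only what shows in the picture. A call takes as long as a camera call. They do not tell look-alikes from the thing itself.
- ctrl.outline_of(camera, target): "region" (384x512 bool, what is visible of it) and "position" ([column, row] in pixels, amid what is visible of it).
The state is a dict: "time_s": time; "q": joint angles; "dq": joint speeds; "joint_efforts": joint torques, N m; "eef_pos": TCP position; "eef_rot": TCP orientation; "wrist_force": force on the tool from outside, world axes, zero at the start; "torque": the same for the moment, N m; "opening": opening from 0.0 (shut) to 1.0 (fully open); "grasp_force": force on a finger pad.
Only numpy, scipy, OpenCV 4.12 (cv2) and the standard library are available. Lean on these libraries where they do the work, as an engineer would, in place of code of your own. Each camera call takes 0.05 s, during which the arm holds its last target. There are 200 camera calls.

## Working session

There is one attempt and no reset: what is moved stays moved. The work goes in short steps, Python scripts to look and compute and a tool call to move; the robot and the scene stay as the last step left them, time stands still between calls to the robot, and variables do not carry over. Pictures are saved under pics/ and viewed, at most 10 in all, crops included, and the job is handed in when it is done.

Besides the shell and the picture viewer there is one more tool, called after "Emit:" as name(argument=value, ...), one argument or row to a line, values as JSON. apply_moves: Moves the arm, as the interface text tells. Its arguments: {"type":"object","properties":{"moves":{"type":"array"}},"required":["moves"]}

```bash
mkdir -p pics
cat > h.py <<'E'
import numpy as np, cv2
from bench import ctrl
from scipy.spatial.transform import Rotation as R
def cam(n):
    im,d=ctrl.camera(n); p=ctrl.camera_params(n); return im,d,p
def world(d,p,mask):
    v,u=np.nonzero(mask&(d>0)); z=d[v,u]
    n=cv2.undistortPoints(np.c_[u,v].astype(np.float64)[:,None],np.array(p["K"],float),np.array(p["dist"],float))[:,0]
    P=np.c_[n*z[:,None],z]; T=np.array(p["cam_to_world"]); return P@T[:3,:3].T+T[:3,3], np.c_[u,v]
E
python3 - <<'E'
from h import *
ims=[]
for n in("top","scene"):
    im,d,p=cam(n); np.savez(f"{n}0.npz",im=im,d=d); cv2.imwrite(f"pics/{n}0.png",im[:,:,::-1])
    for t in("tote","bat","tote_handle","glaze_jar","mould","brush","prop1","prop2"):
        for o in ctrl.outline_of(n,t)[:4]:
            m=np.array(o["region"]); W,_=world(d,p,m)
            print(n,t,round(o["score"],2),np.round(o["position"]),m.sum(),np.round(np.median(W,0),3) if len(W) else None)
print(ctrl.get_obs()["eef_rot"],ctrl.get_obs()["time_s"],ctrl.pinch_z)
E
```

```text
top tote 0.92 [182. 123.] 2247 [0.792 0.302 0.007]
top tote 0.79 [144. 262.] 2702 [0.286 0.433 0.006]
top tote 0.57 [205. 200.] 2305 [0.493 0.22  0.006]
top bat 0.98 [335. 153.] 1917 [ 0.672 -0.257  0.022]
top bat 0.67 [325. 212.] 2025 [ 0.462 -0.22   0.023]
top tote_handle 0.92 [200. 208.] 2415 [0.493 0.219 0.006]
top tote_handle 0.84 [182. 125.] 2327 [0.792 0.304 0.006]
top tote_handle 0.57 [143. 262.] 2480 [0.286 0.432 0.006]
top glaze_jar 0.61 [134. 171.] 613 [0.599 0.443 0.115]
top brush 0.54 [384. 179.] 402 [ 0.565 -0.427  0.018]
top prop1 0.28 [201. 204.] 2411 [0.492 0.219 0.006]
top prop2 0.28 [201. 204.] 2411 [0.492 0.219 0.006]
scene tote 0.95 [416. 278.] 3904 [0.289 0.439 0.012]
scene tote 0.88 [226. 311.] 4433 [0.791 0.303 0.011]
scene tote 0.6 [309. 251.] 3502 [0.492 0.23  0.016]
scene bat 0.95 [248. 167.] 1515 [ 0.469 -0.206  0.022]
scene bat 0.61 [190. 180.] 1573 [ 0.68  -0.241  0.022]
scene bat 0.19 [193. 244.] 1687 [0.785 0.084 0.05 ]
scene tote_handle 0.92 [310. 252.] 3449 [0.493 0.23  0.015]
scene tote_handle 0.76 [413. 278.] 4033 [0.289 0.439 0.012]
scene tote_handle 0.55 [227. 310.] 4397 [0.791 0.304 0.011]
scene glaze_jar 0.71 [321. 320.] 1650 [0.625 0.483 0.097]
scene mould 0.73 [194. 245.] 1636 [0.786 0.086 0.05 ]
scene brush 0.65 [202. 147.] 244 [ 0.56  -0.419  0.017]
[-1.06976944e-05  1.52805146e-01  9.88256337e-01 -1.80430243e-05] 0.9 0.0187
```

View pics/top0.png

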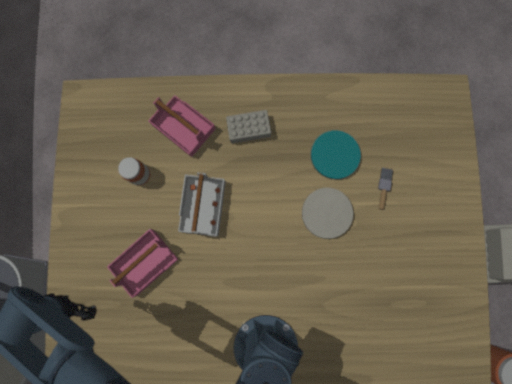

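View pics/scene0.png

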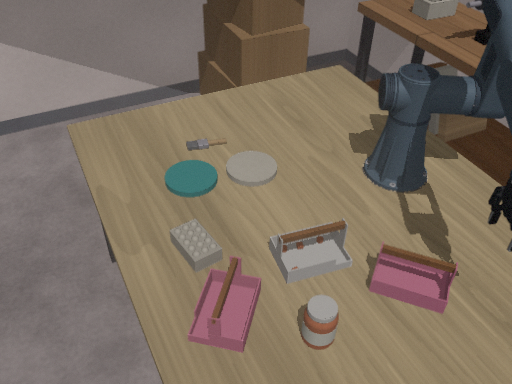

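White tote is at top (203,205) / scene (310,251). The look-alikes are pink totes at top (182,125) and (143,262). The bat is white at top (328,212); turquoise at (336,154) is the look-alike. Next I fit the pose and check it in a close crop.

Run:
```python
from h import *
z=np.load("top0.npz"); d,im=z["d"],z["im"]; p=ctrl.camera_params("top")
def near(lo,hi,c,r,n="top"):
    z=np.load(n+"0.npz"); p=ctrl.camera_params(n)
    W,uv=world(z["d"],p,np.ones(z["d"].shape,bool)); k=(np.hypot(*(W[:,:2]-c).T)<r)&(W[:,2]>lo)&(W[:,2]<hi); return W[k]
for n in("top","scene"):
    H=near(.085,.13,[.5,.22],.15,n)
    k=cv2.minAreaRect(H[:,:2].astype(np.float32)); print(n,"bar",len(H),k,np.round(H[:,2].max(),3))
    c=H[:,:2].mean(0); e=np.linalg.eigh(np.cov((H[:,:2]-c).T))[1][:,1]; e*=np.sign(e[0]); print(c,np.arctan2(e[1],e[0]))
    T=near(.004,.2,[.5,.22],.16,n); print("all",cv2.minAreaRect(T[:,:2].astype(np.float32)))
    for nm,c0 in(("bat",[.465,-.215]),("turq",[.672,-.25])):
        B=near(.017,.03,c0,.12,n); print(nm,cv2.minEnclosingCircle(B[:,:2].astype(np.float32)),B[:,:2].mean(0))
a=cv2.resize(im[160:250,165:245],None,fx=5,fy=5,interpolation=2); s=np.load("scene0.npz")["im"]
b=cv2.resize(s[210:285,260:360],None,fx=4,fy=4,interpolation=2); b=cv2.copyMakeBorder(b,0,450-300,0,0,0)
cv2.imwrite("pics/crop.png",np.hstack([a,b])[:,:,::-1])
```

```text
top bar 329 ((0.4906678795814514, 0.22113195061683655), (0.028759131208062172, 0.20128652453422546), 83.59856414794922) 0.123
[0.49095938 0.22115358] -0.12130496978356721
all ((0.499815434217453, 0.220282182097435), (0.31506046652793884, 0.3122560381889343), 51.44901657104492)
bat ((0.46264714002609253, -0.22181802988052368), 0.08991186320781708) [ 0.46178919 -0.22135858]
turq ((0.6731666922569275, -0.25919169187545776), 0.0899692103266716) [ 0.67251702 -0.2590895 ]
scene bar 642 ((0.4910471439361572, 0.22732508182525635), (0.0340987965464592, 0.20295970141887665), 82.89649963378906) 0.122
[0.49562138 0.22916063] -0.12678901969145626
all ((0.5070673227310181, 0.22269560396671295), (0.30322372913360596, 0.31700414419174194), 19.818147659301758)
bat ((0.4642461836338043, -0.2176351249217987), 0.09565181285142899) [ 0.46586348 -0.21257625]
turq ((0.6723825335502625, -0.25459569692611694), 0.0948450118303299) [ 0.67719749 -0.25054903]
```

View pics/crop.png

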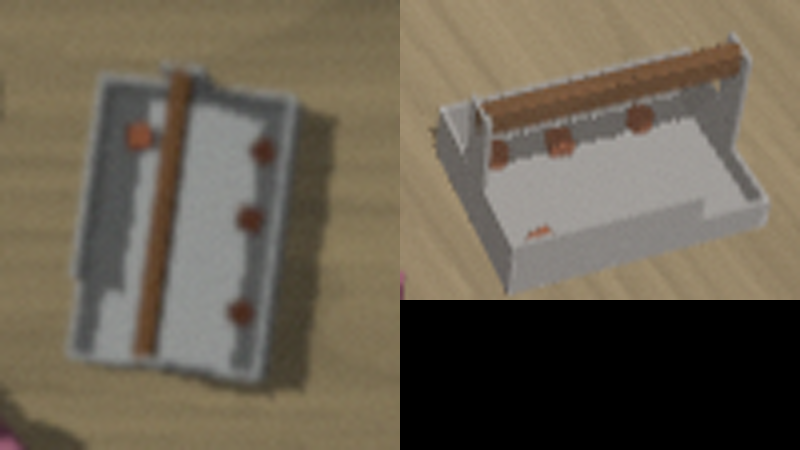

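The crop confirms the white tote: its cut corner is at bottom left (75,350), the terracotta props are inside, and the bar is intact. Bar middle is (0.491, 0.223) with yaw −0.122, and the bat centre is (0.463, −0.221). Plan: approach first. Then turn the tote about −150° on the way, so the tilt leans the tool outward from the base, which suits joint 5.

Emit:
apply_moves(
  moves=[
    {"jaw": 1, "offset": [-50, -27, 4], "rot": [0, 0, 0]},
    {"jaw": 1, "offset": [-50, -27, 4], "rot": [0, 0, 0]},
    {"jaw": 1, "offset": [-50, -27, 4], "rot": [0, 0, 0]},
    {"jaw": 1, "offset": [-50, -27, 4], "rot": [0, 0, 0]},
    {"jaw": 1, "offset": [-50, -27, 4], "rot": [0, 0, 0]},
  ],
)

```text
time_s: 1.52
eef_pos: [0.3724, 0.3426, 0.2115]
eef_rot: [0.0, 0.153, 0.988, 0.0]
wrist_force: [0.5, 1.0, -0.0]
opening: 1.002
grasp_force: 0.0
```

```bash
cat > go.py <<'E'
import sys
from h import *
# usage: go.py x y z az_of_tool_y(deg) [tilt deg] [lean azimuth deg] -> single tool-frame delta (pos of TCP or grasp 'g')
a=[float(v) for v in sys.argv[1:]]
o=ctrl.get_obs(); q=np.array(o["eef_rot"]); Rc=R.from_quat(q[[1,2,3,0]]); p=np.array(o["eef_pos"])
az=np.radians(a[3]); y=np.array([np.cos(az),np.sin(az),0]); z=np.array([0,0,-1.]); Rt=R.from_matrix(np.c_[np.cross(y,z),y,z])
if len(a)>4:
    l=np.radians(a[5]); Rt=R.from_rotvec(np.radians(a[4])*np.array([-np.sin(l),np.cos(l),0]))*Rt
t=np.array(a[:3])-0; g=t-Rt.apply([0,0,-ctrl.pinch_z]) # target = grasp point
print("t",round(o["time_s"],2),"tcp",np.round(p,4),"q",np.round(o["q"],2),"F",np.round(o["wrist_force"],1),"open",round(o["opening"],3),"grip",round(o["grasp_force"],1))
print("tool dpos mm",np.round(Rc.inv().apply(g-p)*1000,1),"rotvec deg",np.round(np.degrees((Rc.inv()*Rt).as_rotvec()),1),"tcp target",np.round(g,4))
E
python3 go.py .491 .223 .104 83
```

```text
t 1.52 tcp [0.3724 0.3426 0.2115] q [ 0.51  0.04  1.8   0.    1.3  -0.76] F [ 0.5  1.  -0. ] open 1.002 grip 0.0
tool dpos mm [-149.1  -78.3  126.2] rotvec deg [  0.    0.  -10.6] tcp target [0.491  0.223  0.0853]
```

Emit:
apply_moves(
  moves=[
    {"jaw": 1, "offset": [-37, -20, 8], "rot": [0, 0, 0]},
    {"jaw": 1, "offset": [-37, -20, 8], "rot": [0, 0, 0]},
    {"jaw": 1, "offset": [-37, -20, 8], "rot": [0, 0, 0]},
    {"jaw": 1, "offset": [-37, -20, 8], "rot": [0, 0, 0]},
    {"jaw": 1, "offset": [0, 0, 8], "rot": [0, 0, -10.6]},
  ],
)

```text
time_s: 2.15
eef_pos: [0.4903, 0.2208, 0.1712]
eef_rot: [0.001, 0.061, 0.998, -0.0]
wrist_force: [-0.3, -0.6, -0.8]
opening: 0.999
grasp_force: 0.0
```

```bash
python3 go.py .491 .223 .104 83
```

```text
t 2.15 tcp [0.4903 0.2208 0.1712] q [ 0.2   0.16  1.76 -0.    1.22 -1.25] F [-0.3 -0.6 -0.8] open 0.999 grip 0.0
tool dpos mm [-0.4  2.3 85.9] rotvec deg [-0.   0.1  0. ] tcp target [0.491  0.223  0.0853]
```

Emit:
apply_moves(
  moves=[
    {"jaw": 1, "offset": [0, 1, 22], "rot": [0, 0, 0]},
    {"jaw": 1, "offset": [0, 1, 22], "rot": [0, 0, 0]},
    {"jaw": 1, "offset": [0, 0, 22], "rot": [0, 0, 0]},
    {"jaw": 1, "offset": [0, 0, 20], "rot": [0, 0, 0]},
    {"jaw": 0.3, "offset": [0, 0, 0], "rot": [0, 0, 0]},
  ],
)

```text
time_s: 2.78
eef_pos: [0.487, 0.2247, 0.0838]
eef_rot: [-0.002, 0.061, 0.998, -0.0]
wrist_force: [-0.4, 0.3, 0.1]
opening: 0.815
grasp_force: 0.0
```

Emit:
apply_moves(
  moves=[
    {"jaw": 0, "offset": [0, 0, 0], "rot": [0, 0, 0]},
    {"jaw": 0, "offset": [0, 0, 0], "rot": [0, 0, 0]},
    {"jaw": 0, "offset": [0, 0, 0], "rot": [0, 0, 0]},
    {"jaw": 0, "offset": [0, 0, 0], "rot": [0, 0, 0]},
    {"jaw": 0, "offset": [0, 0, 0], "rot": [0, 0, 0]},
  ],
)

```text
time_s: 3.4
eef_pos: [0.4891, 0.2251, 0.0864]
eef_rot: [0.001, 0.061, 0.998, 0.0]
wrist_force: [-0.3, -0.9, 6.4]
opening: 0.15
grasp_force: 59.9
```

```bash
python3 go.py .491 .223 .154 83
```

```text
t 3.4 tcp [0.4891 0.2251 0.0864] q [ 0.21  0.28  1.81 -0.    1.05 -1.24] F [-0.3 -0.9  6.4] open 0.15 grip 59.9
tool dpos mm [ -2.2  -1.9 -48.9] rotvec deg [0.  0.1 0. ] tcp target [0.491  0.223  0.1353]
```

Emit:
apply_moves(
  moves=[
    {"jaw": 0, "offset": [0, 0, -8], "rot": [0, 0, 0]},
    {"jaw": 0, "offset": [0, 0, -16], "rot": [0, 0, 0]},
    {"jaw": 0, "offset": [0, 0, -20], "rot": [0, 0, 0]},
    {"jaw": 0, "offset": [0, 0, -20], "rot": [0, 0, 0]},
    {"jaw": 0, "offset": [0, 0, -20], "rot": [0, 0, 0]},
  ],
)

```text
time_s: 4.03
eef_pos: [0.4881, 0.225, 0.1704]
eef_rot: [-0.0, 0.061, 0.998, -0.0]
wrist_force: [0.2, -0.2, -5.0]
opening: 0.152
grasp_force: 58.6
```

Emit:
apply_moves(
  moves=[
    {"jaw": 0, "offset": [0, 0, -20], "rot": [0, 0, 0]},
    {"jaw": 0, "offset": [0, 0, -20], "rot": [0, 0, 0]},
    {"jaw": 0, "offset": [0, 0, -20], "rot": [0, 0, 0]},
    {"jaw": 0, "offset": [0, 0, -16], "rot": [0, 0, 0]},
    {"jaw": 0, "offset": [0, 0, -8], "rot": [0, 0, 0]},
  ],
)

```text
time_s: 4.65
eef_pos: [0.4886, 0.2251, 0.2546]
eef_rot: [0.001, 0.061, 0.998, 0.0]
wrist_force: [-1.3, 0.3, -4.8]
opening: 0.151
grasp_force: 58.6
```

```bash
python3 go.py .491 .0 .27 7
python3 - <<'E'
from h import *
im,d,p=cam("scene"); cv2.imwrite("pics/lift.png",im[:,:,::-1])
E
```

```text
t 4.65 tcp [0.4886 0.2251 0.2546] q [ 0.21  0.08  1.67  0.    1.39 -1.24] F [-1.3  0.3 -4.8] open 0.151 grip 58.6
tool dpos mm [ -29.7 -223.1    3.2] rotvec deg [ 0.1  0.  76. ] tcp target [0.491  0.     0.2513]
```

View pics/lift.png

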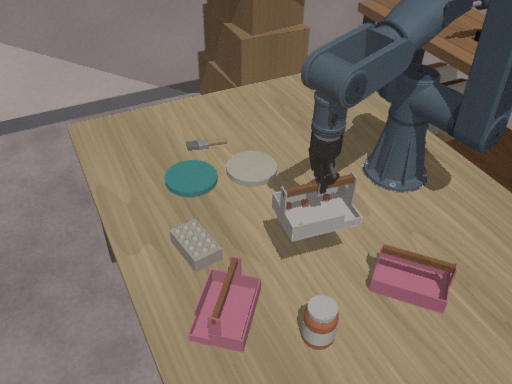

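Tote lifted level, white at (318,208), props still inside. Now I translate it over the bat, then yaw it.

Emit:
apply_moves(
  moves=[
    {"jaw": 0, "offset": [0, -12, -4], "rot": [0, 0, 0]},
    {"jaw": 0, "offset": [-1, -24, -4], "rot": [0, 0, 0]},
    {"jaw": 0, "offset": [-1, -34, -4], "rot": [0, 0, 0]},
    {"jaw": 0, "offset": [-1, -36, -4], "rot": [0, 0, 0]},
    {"jaw": 0, "offset": [-1, -36, 0], "rot": [0, 0, 0]},
  ],
)

```text
time_s: 5.32
eef_pos: [0.4744, 0.0819, 0.2689]
eef_rot: [-0.0, 0.061, 0.998, -0.0]
wrist_force: [0.6, -0.2, -4.7]
opening: 0.155
grasp_force: 58.7
```

Emit:
apply_moves(
  moves=[
    {"jaw": 0, "offset": [-1, -36, 0], "rot": [0, 0, 0]},
    {"jaw": 0, "offset": [-1, -36, 0], "rot": [0, 0, 0]},
    {"jaw": 0, "offset": [-1, -36, 0], "rot": [0, 0, 0]},
    {"jaw": 0, "offset": [-1, -36, 0], "rot": [0, 0, 0]},
    {"jaw": 0, "offset": [-1, -36, 0], "rot": [0, 0, 0]},
  ],
)

```text
time_s: 5.95
eef_pos: [0.457, -0.0972, 0.2686]
eef_rot: [-0.001, 0.061, 0.998, 0.0]
wrist_force: [1.4, -0.5, -4.4]
opening: 0.152
grasp_force: 58.7
```

Emit:
apply_moves(
  moves=[
    {"jaw": 0, "offset": [0, -36, 0], "rot": [0, 0, 0]},
    {"jaw": 0, "offset": [0, -34, 0], "rot": [0, 0, 0]},
    {"jaw": 0, "offset": [0, -28, 0], "rot": [0, 0, 0]},
    {"jaw": 0, "offset": [0, -20, 0], "rot": [0, 0, 2]},
    {"jaw": 0, "offset": [0, -10, 0], "rot": [0, 0, 4]},
  ],
)

```text
time_s: 6.58
eef_pos: [0.4415, -0.2238, 0.2687]
eef_rot: [-0.001, 0.115, 0.993, 0.0]
wrist_force: [0.6, 0.0, -4.0]
opening: 0.15
grasp_force: 58.8
```

```bash
python3 go.py .442 -.231 .27 -84
```

```text
t 6.58 tcp [ 0.4415 -0.2238  0.2687] q [-0.71 -0.03  1.76 -0.    1.42 -2.05] F [ 0.6  0.  -4. ] open 0.15 grip 58.8
tool dpos mm [-2.1 -6.9 17.4] rotvec deg [-1.000e-01 -1.000e-01  1.608e+02] tcp target [ 0.442  -0.231   0.2513]
```

Emit:
apply_moves(
  moves=[
    {"jaw": 0, "offset": [-2, -7, 0], "rot": [0, 0, 5]},
    {"jaw": 0, "offset": [0, 0, 0], "rot": [0, 0, 7]},
    {"jaw": 0, "offset": [0, 0, 0], "rot": [0, 0, 7]},
    {"jaw": 0, "offset": [0, 0, 0], "rot": [0, 0, 7]},
    {"jaw": 0, "offset": [0, 0, 0], "rot": [0, 0, 7]},
  ],
)

```text
time_s: 7.2
eef_pos: [0.4422, -0.2298, 0.2688]
eef_rot: [-0.001, 0.393, 0.92, 0.0]
wrist_force: [-1.0, 1.0, -4.0]
opening: 0.155
grasp_force: 58.8
```

Emit:
apply_moves(
  moves=[
    {"jaw": 0, "offset": [0, 0, 0], "rot": [0, 0, 7]},
    {"jaw": 0, "offset": [0, 0, 0], "rot": [0, 0, 7]},
    {"jaw": 0, "offset": [0, 0, 0], "rot": [0, 0, 7]},
    {"jaw": 0, "offset": [0, 0, 0], "rot": [0, 0, 7]},
    {"jaw": 0, "offset": [0, 0, 0], "rot": [0, 0, 7]},
  ],
)

```text
time_s: 7.82
eef_pos: [0.4423, -0.2298, 0.2688]
eef_rot: [-0.001, 0.651, 0.759, 0.0]
wrist_force: [0.4, -0.5, -5.2]
opening: 0.153
grasp_force: 58.8
```

Emit:
apply_moves(
  moves=[
    {"jaw": 0, "offset": [0, 0, 0], "rot": [0, 0, 7]},
    {"jaw": 0, "offset": [0, 0, 0], "rot": [0, 0, 7]},
    {"jaw": 0, "offset": [0, 0, 0], "rot": [0, 0, 7]},
    {"jaw": 0, "offset": [0, 0, 0], "rot": [0, 0, 7]},
    {"jaw": 0, "offset": [0, 0, 0], "rot": [0, 0, 7]},
  ],
)

```text
time_s: 8.45
eef_pos: [0.4422, -0.2298, 0.2688]
eef_rot: [-0.001, 0.849, 0.528, -0.0]
wrist_force: [-0.4, 0.3, -4.1]
opening: 0.155
grasp_force: 58.8
```

Emit:
apply_moves(
  moves=[
    {"jaw": 0, "offset": [0, 0, 0], "rot": [0, 0, 7]},
    {"jaw": 0, "offset": [0, 0, 0], "rot": [0, 0, 7]},
    {"jaw": 0, "offset": [0, 0, 0], "rot": [0, 0, 7]},
    {"jaw": 0, "offset": [0, 0, 0], "rot": [0, 0, 7]},
    {"jaw": 0, "offset": [0, 0, 0], "rot": [0, 0, 7]},
  ],
)

```text
time_s: 9.07
eef_pos: [0.4423, -0.2298, 0.2688]
eef_rot: [-0.0, 0.969, 0.248, -0.0]
wrist_force: [-0.8, -0.6, -5.7]
opening: 0.154
grasp_force: 58.8
```

Emit:
apply_moves(
  moves=[
    {"jaw": 0, "offset": [0, 0, 0], "rot": [0, 0, 7]},
    {"jaw": 0, "offset": [0, 0, 0], "rot": [0, 0, 7]},
    {"jaw": 0, "offset": [0, 0, 0], "rot": [0, 0, 5]},
    {"jaw": 0, "offset": [0, 0, 0], "rot": [0, 0, 3]},
    {"jaw": 0, "offset": [0, 0, 0], "rot": [0, 0, 0]},
  ],
)

```text
time_s: 9.7
eef_pos: [0.4423, -0.2299, 0.2689]
eef_rot: [-0.0, 0.998, 0.061, -0.0]
wrist_force: [-0.5, 0.7, -4.6]
opening: 0.153
grasp_force: 58.8
```

```bash
python3 go.py .442 -.231 .277 -84 45 -39
```

```text
t 9.7 tcp [ 0.4423 -0.2299  0.2689] q [-0.72 -0.02  1.75 -0.    1.42  0.73] F [-0.5  0.7 -4.6] open 0.153 grip 58.8
tool dpos mm [-9.6 -8.4  5.1] rotvec deg [ 32.1 -31.5   1. ] tcp target [ 0.4317 -0.2227  0.2638]
```

Emit:
apply_moves(
  moves=[
    {"jaw": 0, "offset": [-1, -1, 0], "rot": [1.5, -1.5, 0]},
    {"jaw": 0, "offset": [-1, -1, 0], "rot": [3, -3, 0]},
    {"jaw": 0, "offset": [-1, -1, 0], "rot": [3, -3, 0]},
    {"jaw": 0, "offset": [-1, -1, 0], "rot": [3, -3, 0]},
    {"jaw": 0, "offset": [-1, -1, 0], "rot": [3, -3, 0]},
  ],
)

```text
time_s: 10.32
eef_pos: [0.4375, -0.226, 0.2702]
eef_rot: [-0.111, 0.984, 0.061, -0.125]
wrist_force: [-0.2, -1.0, -5.1]
opening: 0.151
grasp_force: 58.8
```

Emit:
apply_moves(
  moves=[
    {"jaw": 0, "offset": [-1, -1, 0], "rot": [3, -3, 0]},
    {"jaw": 0, "offset": [-1, -1, 0], "rot": [3, -3, 0]},
    {"jaw": 0, "offset": [-1, -1, 0], "rot": [3, -3, 0]},
    {"jaw": 0, "offset": [-1, 0, 0], "rot": [3, -3, 0]},
    {"jaw": 0, "offset": [0, 0, 0], "rot": [2.5, -2.5, 0]},
  ],
)

```text
time_s: 10.95
eef_pos: [0.4338, -0.2242, 0.2717]
eef_rot: [-0.225, 0.939, 0.058, -0.254]
wrist_force: [-0.4, -0.1, -5.2]
opening: 0.154
grasp_force: 59.0
```

```bash
python3 go.py .442 -.231 .23 -84 45 -39
python3 - <<'E'
from h import *
o=[]
for n,s in(("top",np.s_[150:270,270:390]),("scene",np.s_[90:220,190:340])):
    im,d,p=cam(n); np.savez(f"{n}1.npz",im=im,d=d); o.append(cv2.resize(im[s],(400,400*im[s].shape[0]//im[s].shape[1]),interpolation=2))
h=max(a.shape[0] for a in o)
cv2.imwrite("pics/tilt.png",np.hstack([cv2.copyMakeBorder(a,0,h-a.shape[0],0,0,0) for a in o])[:,:,::-1])
E
```

```text
t 10.95 tcp [ 0.4338 -0.2242  0.2717] q [-0.7   0.46  1.32 -0.03  2.06  0.74] F [-0.4 -0.1 -5.2] open 0.154 grip 59.0
tool dpos mm [23.3 23.5 43.9] rotvec deg [ 4.2 -3.3  0.8] tcp target [ 0.4317 -0.2227  0.2168]
```

View pics/tilt.png

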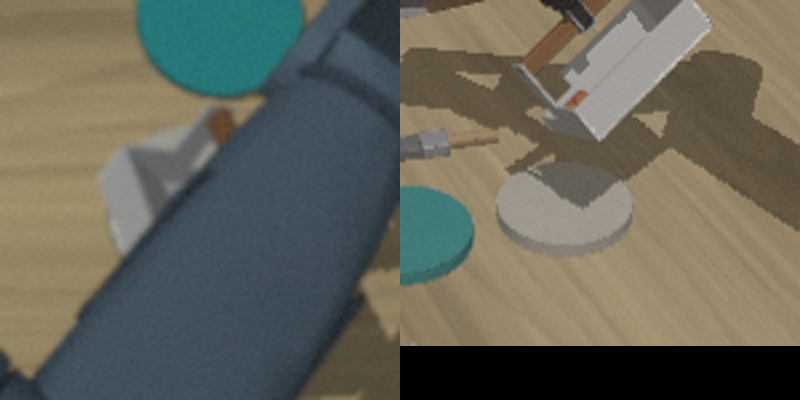

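The tote is tilted about 40°. In the crop its low corner is at (590,125), and terracotta shows near it at (575,98). Now I lower it and finish the tilt.

Emit:
apply_moves(
  moves=[
    {"jaw": 0, "offset": [3, 3, 6], "rot": [1, -1, 0]},
    {"jaw": 0, "offset": [6, 6, 11], "rot": [1, -1, 0]},
    {"jaw": 0, "offset": [6, 6, 11], "rot": [1, -1, 0]},
    {"jaw": 0, "offset": [6, 6, 11], "rot": [1, -0.5, 0]},
    {"jaw": 0, "offset": [3, 3, 5], "rot": [0, 0, 0]},
  ],
)

```text
time_s: 11.68
eef_pos: [0.4291, -0.2203, 0.2151]
eef_rot: [-0.256, 0.922, 0.055, -0.285]
wrist_force: [-0.2, 0.2, -4.2]
opening: 0.153
grasp_force: 59.1
```

```bash
python3 go.py .442 -.231 .23 -84 45 -39
cat > fit.py <<'E'
from h import *
from scipy.optimize import least_squares
im,d,p=cam("scene"); cv2.imwrite("pics/s2.png",im[:,:,::-1])
o=ctrl.get_obs(); q=np.array(o["eef_rot"]); Rt=R.from_quat(q[[1,2,3,0]])
M=Rt.as_matrix(); 
# tote axes: y=-? tool y=tote y, tool z=-tote z, tool x=-tote x
R0=np.c_[-M[:,0],M[:,1],-M[:,2]]; g=np.array(o["eef_pos"])-M[:,2]*ctrl.pinch_z
t0=g-R0@[0,0,.104]
W,uv=world(d,p,np.ones(d.shape,bool)); L=(W-t0)@R0
B=[((0,0,.002),(.1,.07,.002)),((0,-.068,.025),(.1,.002,.025)),((.0275,.068,.025),(.0725,.002,.025)),((0,.068,.013),(.1,.002,.013)),((.098,-.0275,.025),(.002,.0425,.025)),((.098,.0,.025),(.002,.07,.025)),((-.098,-.0275,.025),(.002,.0425,.025)),((-.098,0,.013),(.002,.07,.013)),((0,0,.104),(.1,.007,.011)),((.098,0,.08),(.002,.01,.035)),((-.098,0,.08),(.002,.01,.035))]
def sd(P):
    r=[]
    for c,h in B:
        a=np.abs(P-np.array(c))-h; r.append(np.linalg.norm(np.maximum(a,0),axis=1)+np.minimum(a.max(1),0))
    return np.min(r,0)
rgb=im[uv[:,1],uv[:,0]].astype(int); sp=rgb.max(1)-rgb.min(1)
terr=(rgb[:,0]-rgb[:,2]>60)
k=(np.abs(sd(L))<.015)&(W[:,2]>.028)&((sp<35)&(rgb.min(1)>100)|(np.abs(L[:,2]-.104)<.02)&terr)
Q=L[k]; f=lambda x:sd(R.from_rotvec(x[:3]).apply(Q-[0,0,.104])+[0,0,.104]+x[3:])
s=least_squares(f,np.zeros(6),loss="soft_l1",f_scale=.003,x_scale=.01); x=s.x
print(len(Q),"corr deg",np.round(np.degrees(x[:3]),1),"mm",np.round(x[3:]*1e3,1),"rms mm",np.sqrt(np.mean(f(x)**2))*1e3,np.sqrt(np.mean(f(0*x)**2))*1e3)
A=R.from_rotvec(x[:3]).as_matrix(); h=np.array([0,0,.104])
inv=lambda P:(np.asarray(P)-x[3:]-h)@A+h   # fitted tote coords -> R0 coords
c=t0+R0@inv([-.096,.066,.004]); zt=R0@(A.T@[0,0,1])
print("corner",np.round(c,3),"dist bat",np.round(np.hypot(*(c[:2]-[.463,-.221])),3),"tilt rad",np.round(np.arccos(zt[2]),3), "down-dir in tote xy",np.round(np.degrees(np.arctan2(*(-(A@R0.T)[:,2][[1,0]]))),0))
P=(A@(L-x[3:]*0-h).T).T+h+x[3:]
t=terr&(np.abs(P[:,0])<.096)&(np.abs(P[:,1])<.066)&(P[:,2]>.003)&(P[:,2]<.04)
print("prop pixels",t.sum()); print(np.round(P[t][::max(1,t.sum()//12)]*1e3)); print("max dist",np.linalg.norm(P[t]-[-.096,.066,.004],axis=1).max() if t.any() else None)
u,v=uv[t].mean(0).astype(int) if t.any() else (260,140); im2=cv2.resize(im[max(0,v-50):v+50,max(0,u-60):u+60],None,fx=6,fy=6,interpolation=2); cv2.imwrite("pics/fin.png",im2[:,:,::-1])
E
python3 fit.py
```

```text
t 11.68 tcp [ 0.4291 -0.2203  0.2151] q [-0.71  0.56  1.33 -0.03  2.04  0.74] F [-0.2  0.2 -4.2] open 0.153 grip 59.1
tool dpos mm [ 0.8  1.1 -3.7] rotvec deg [0.2 0.3 0.7] tcp target [ 0.4317 -0.2227  0.2168]
1540 corr deg [-2.1  0.6 -0.1] mm [-0.9  6.9 -2.1] rms mm 2.335688350417309 3.964251428962228
corner [ 0.461 -0.217  0.081] dist bat 0.005 tilt rad 0.769 down-dir in tote xy 137.0
prop pixels 7
[[-45.  52.  15.]
 [-43.  50.  13.]
 [-47.  56.  11.]
 [-55.  51.  16.]
 [-53.  49.  14.]
 [-63.  50.  14.]
 [-67.  51.  14.]]
max dist 0.05598211520549959
```

View pics/fin.png

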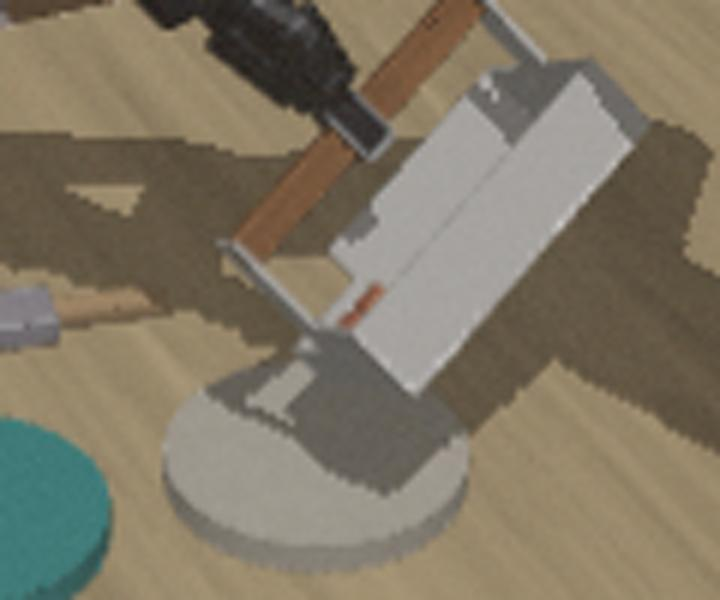

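The crop shows the tote held tilted with its low corner over the bat at (400,390), and a prop at (360,305). The near wall hides the rest, so I check the top view.

Run:
```python
from h import *
im,d,p=cam("top"); cv2.imwrite("pics/t3.png",cv2.resize(im[160:260,270:390],None,fx=6,fy=6,interpolation=2)[:,:,::-1])
```

```text
(no output)
```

View pics/t3.png

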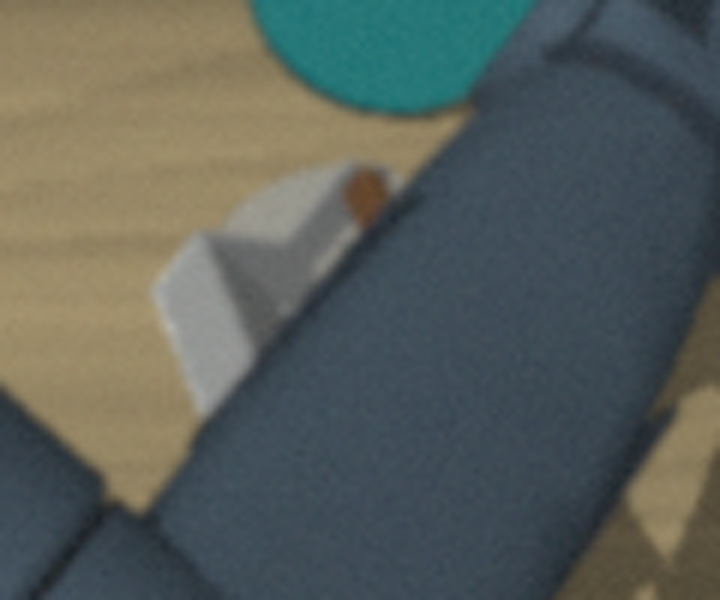

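The visible stretch of the low end wall, from (250,330) to (340,200), is empty, so the props lie beyond it in the cut corner. I add a few degrees and a small shake to settle them.

Emit:
apply_moves(
  moves=[
    {"jaw": 0, "offset": [0, 0, 0], "rot": [2, -2, 0]},
    {"jaw": 0, "offset": [5, 5, 0], "rot": [1.5, -1.5, 0]},
    {"jaw": 0, "offset": [-5, -5, 0], "rot": [0, 0, 0]},
    {"jaw": 0, "offset": [5, -5, 0], "rot": [0, 0, 0]},
    {"jaw": 0, "offset": [-5, 5, 0], "rot": [0, 0, 0]},
  ],
)

```text
time_s: 12.4
eef_pos: [0.4302, -0.2202, 0.2178]
eef_rot: [-0.281, 0.906, 0.055, -0.313]
wrist_force: [-0.0, 0.4, -5.2]
opening: 0.151
grasp_force: 59.1
```

Emit:
apply_moves(
  moves=[
    {"jaw": 0, "offset": [0, 0, 0], "rot": [0, 0, 0]},
    {"jaw": 0, "offset": [0, 0, 0], "rot": [0, 0, 0]},
    {"jaw": 0, "offset": [0, 0, 0], "rot": [0, 0, 0]},
    {"jaw": 0, "offset": [0, 0, 0], "rot": [0, 0, 0]},
    {"jaw": 0, "offset": [0, 0, 0], "rot": [0, 0, 0]},
  ],
)

```text
time_s: 13.02
eef_pos: [0.4298, -0.2208, 0.2169]
eef_rot: [-0.281, 0.905, 0.055, -0.314]
wrist_force: [0.2, -0.5, -3.9]
opening: 0.152
grasp_force: 59.1
```

```bash
python3 fit.py
python3 - <<'E'
from h import *
im=cv2.imread("pics/s2.png")
im2,d,p=cam("top"); a=cv2.resize(cv2.imread("pics/fin.png"),(400,333)); b=cv2.resize(im2[160:260,270:390,::-1],(400,333),interpolation=2)
cv2.imwrite("pics/end.png",np.hstack([a,b]))
E
```

```text
1541 corr deg [-1.   0.6 -0.1] mm [-1.6  5.5 -0.5] rms mm 2.2974501282219095 3.923411176610013
corner [ 0.451 -0.209  0.081] dist bat 0.017 tilt rad 0.865 down-dir in tote xy 136.0
prop pixels 0
[]
max dist None
```

View pics/end.png

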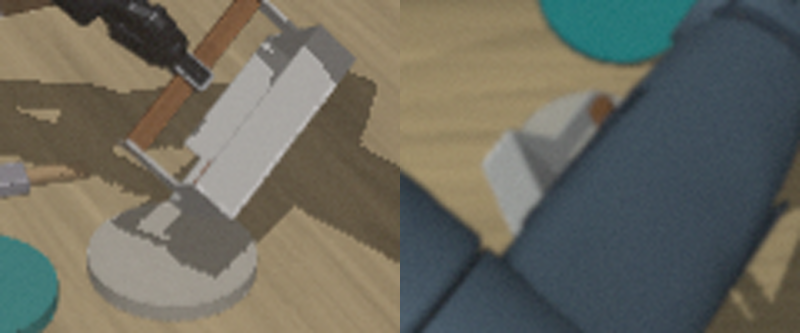

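```bash
python3 -c "
from h import *
print(ctrl.hand_in())"
```

```text
the job is handed in; nothing more can be done
None
```

I handed the job in with the tote gripped by its bar and held still at about 0.87 rad of tilt, its cut-down corner about 17 mm from the bat's centre and 81 mm above the table; the props ended up hidden from both cameras, so I inferred from the clear stretches of wall, rather than saw, that all four are in that corner, and hand-in returned no verdict.

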